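# Clear the jammed cheese bar and put it on display

## Task

A green waxed cheese bar is jammed in the outlet of the feed chute, caught under the yellow lips: nudge it backward up the chute until it is clear of the lips, then lift it out and set it down flat on the wooden board and let go. Then pick it up again by its red-banded end and slide it, plain end first, fully home into the clear display bay, lying flat with the red band showing at the mouth. Do not drop it, and leave the yellow cheese, the jar and the white tub where they are.

Things in the scene. Friction and masses are not known exactly. Their poses are not given: they have to be found in the camera images.
- bar: jammed green waxed cheese bar, 150 long (own x) x 60 wide (own y) x 44 high (own z), 0.42 kg give or take a quarter; a red band 22 wide runs round its -x end. Origin: centre of its underside. At the start it lies in the chute, +x up the chute, red end at the low outlet about 8 mm from the stop lip. It stays by friction where it is left on the slope.
- band_end (a point): centre of the bar's red-banded end face (own x = -75 mm, 22 mm above its underside)
- plain_end (a point): centre of the bar's plain end face (own x = +75 mm, 22 mm above its underside)
- chute: fixed steel feed chute, own x horizontally uphill (its low open outlet faces the robot), origin on the table under its middle. The floor rises 10 degrees to +x. Below, s = mm along the slope from the stop lip, heights = mm along the slope's normal from the floor. Side walls from s = -6 to 125 are 64 apart inside, 76 outside, 52 high: no room for fingers beside the bar there.
- chute_low (a point): s = 0: on the chute floor at the inner face of the stop lip (6 thick, 10 high), middle of the width, 45 mm above the table. Above the lip the outlet is open, and shut fingers can push there on the bar's red end face.
- lips_end (a point): s = 58: on the chute floor below the uphill ends of the two yellow lips, which run from s = -6 to 58 along the wall tops, 8 inward on each side, from 47.5 to 52.5 high. The slot between them is 48 wide: shut fingers pass along it. The bar can be lifted once its red end is beyond this point.
- cheek_spot (a point): s = 30, 24 high, on the +y side of the bar (30 from the middle): a blue sprung cheek pinches the bar here with about 6 N, so it drags with up to about 15 N until its red end has passed; then the cheek springs up to 4 mm further in.
- chute_top (a point): s = 232: middle of the chute floor at the back plate (40 high), which stops the bar with its red end at s = 82. From s = 125 to 232 the floor is 56 wide and has no walls, so fingers fit on both sides of the bar.
- board: fixed wooden serving board 200 (own x) x 120 (own y) x 12 high, origin under its middle
- bay: fixed low display bay with white floor and back and clear sides and roof, open on its -x side towards the robot. Inside 76 wide (own y), 116 deep (own x), 60 from floor to roof; floor 3 above the table; outside 86 wide, 68 high. Origin on the table, 8 behind the mouth. With the bar fully home its last 34 mm with the red band stands out of the mouth.
- bay_mouth (a point): middle of the bay floor's front edge
- bay_back (a point): middle of the bay floor's rear edge, at the foot of the inside of the back wall
- wedge: bystander: loose yellow cheese block with dark rind, 90 x 70 x 75 high, origin under its middle
- jar: bystander: loose amber jar, 68 in diameter, 90 high, origin under its middle
- tub: bystander: loose white tub with red lid, 128 x 98 x 65 high, origin under its middle

How it is judged:
By the outcome, as a careful person would: the job done as asked, in the order asked, and still so for the second after the job is handed in, with the robot touching nothing.
It also fails if it takes over 67 s, if anything falls off the work surface, if the arm or the gripper's body presses on something with over 40 N, if the wrist force passes 120 N, or if a joint passes its speed limit or range.

## Robot

A 6-joint arm with a two-finger parallel gripper is mounted at the origin on the work surface. World frame = base frame: x ahead of the robot, y to its left, z up, the work surface at z = 0. Lengths are in m, angles in degrees, forces in N, time in s.
With the tool pointing down it reaches from about 0.25 to 0.725 m from the base axis. Payload 9.7 kg.
Tool frame: the origin (TCP) lies midway between the tips of the shut fingers; the grasp point (between the pads) lies 19 mm behind it (bot.hold_point_z is the distance from the TCP to the grasp point, in m); z points along the fingers, y is the line along which they close (so a half turn about z gives the same grasp; the last joint's range is limited). The gripper opens to 85 mm and grips with 20 to 120 N. Pads are 22 mm wide; open, the fingers measure 114 mm over their backs; the gripper's body (76 mm by 85 mm) begins 54 mm behind the grasp point. The pads swing forward as they close: fully open they stand 13 mm farther back than shut.
Start: joints at [75.459, 4.979, 10.078, 95.1, 0, 90], TCP at [0.138, 0.532, 0.231] pointing down, gripper open.
Joint ranges: [-179.16, 179.16], [-48.56, 103.87], [-65.8, 70.77], [-126.05, 130.52], [-82.76, 87.17], [-180, 180]. Speed limits (degrees/s): [127.2, 127.2, 147.25, 180, 180, 180].

## Interface

Orientations are given as [roll, pitch, yaw] about the fixed x, y, z axes, in that order (R = Rz(yaw) Ry(pitch) Rx(roll)).
In Python, from workcell import bot gives the robot as it stands.
- The arm moves only by the tool play_rows, never from a script. Its argument "steps" is a list that holds one entry, the list of rows, each a list of 4 numbers: the shift along the tool's x, y, z in m, then the turn about the tool's z in rad. In form: [[[tx, ty, tz, yaw], ...]]. A call has exactly 5 rows; each row shifts and turns the commanded pose from where the row before left it, along the tool's axes as they then stand; what a row does not reach is not made up. A row lasts 1/12 s, in which the tool goes at most 41.7 mm and 7.16 degrees, less where a joint would pass 70% of its speed; a pose out of reach is approached as far as the arm can. A call is refused whole if a number of a shift passes 0.0417 or a number of a turn 0.125, either way. A call with a gripper value outside its range is refused whole. "gripper" is the finger opening in m, from 0 to 0.0854, set as the call begins (left out, the last holds). The fingers move at their own pace and stop on an object; "squeeze" is the grip in N (left out, the last holds). Time passes only in rows, so rows that do not move let the fingers close, or fill a call up. It gives the time, the measured TCP pose, the force, the opening and the grip force at its end, in the units of the state.
- bot.get_obs(): the state, without advancing time (a new reading comes with each control period).
- bot.camera(name): name is "scene" or "top" or "wrist"; returns a dict with "img" (480x640x3 uint8, blue, green, red), "vfov" (degrees; the focal length in pixels is half the picture's height over the tangent of half this angle, whatever the lens; pixels are square), "cx", "cy" (the principal point, pixels), "D" ([k1, k2, p1, p2, k3] as OpenCV has them; the pictures are not rectified), "xyz" and "attitude" of the camera in the world. Camera axes: x right, y down, z forward; pixel columns grow to the right and rows downward; lengths in m; the calibration is good to about 2 mm. A picture is of the moment at which its call begins. There is no depth.
- bot.job_done(): hands the job in; it is judged then, once.
The state is a dict: "time": time; "q": joint angles; "qd": joint speeds; "joint_efforts": joint torques, N m; "ee_pos": TCP position; "tcp_rot": TCP orientation; "wrist_force": force on the tool from outside, world axes, zero at the start; "torque": the same for the moment, N m; "opening": finger opening in m; "grasp_force": force on a finger pad.
Only numpy, scipy, OpenCV 4.12 (cv2) and the standard library are available. Lean on these libraries where they do the work, as an engineer would, in place of code of your own. Each camera call takes 0.05 s, during which the arm holds its last target. There are 200 camera calls.

## Working session

There is one attempt and no reset: what is moved stays moved. The work goes in short steps, Python scripts to look and compute and a tool call to move; the robot and the scene stay as the last step left them, time stands still between calls to the robot, and variables do not carry over. Pictures are saved under pics/ and viewed, at most 10 in all, crops included, and the job is handed in when it is done.

Besides the shell and the picture viewer there is one more tool, called after ">>>" in YAML: its name, and indented under it one key for each argument. play_rows: Moves the arm, as the interface text tells. Its arguments: {"type":"object","properties":{"steps":{"type":"array","items":{"type":"array","items":{"type":"array","items":{"type":"number"}}}},"gripper":{"type":"number"},"squeeze":{"type":"number"}},"required":["steps"]}

```bash
mkdir -p pics; cat > h.py <<'E'
import numpy as np, cv2
from scipy.spatial.transform import Rotation as R
from workcell import bot
def K(c):
    h,w=c["img"].shape[:2]; f=h/2/np.tan(np.radians(c["vfov"])/2)
    return np.array([[f,0,c["cx"]],[0,f,c["cy"]],[0,0,1.]])
def att(c):
    a=np.array(c["attitude"]); return a if a.shape==(3,3) else R.from_euler('xyz',a,degrees=True).as_matrix()
def ray(c,uv):
    p=cv2.undistortPoints(np.array(uv,float).reshape(-1,1,2),K(c),np.array(c["D"],float)).reshape(-1,2)
    return np.c_[p,np.ones(len(p))]@att(c).T
def onz(c,uv,z):
    d=ray(c,uv); o=np.array(c["xyz"]); z=np.broadcast_to(z,len(d)); return o+d*((z-o[2])/d[:,2])[:,None]
def proj(c,P):
    Rm=att(c); P=np.atleast_2d(P); q=(P-np.array(c["xyz"]))@Rm
    return cv2.projectPoints(q,np.zeros(3),np.zeros(3),K(c),np.array(c["D"],float))[0].reshape(-1,2)
E
python3 - <<'E'
from h import *
import pickle
for n in("scene","top"):
    c=bot.camera(n); cv2.imwrite(f"pics/{n}0.png",c["img"]); pickle.dump(c,open(n+".pkl","wb"))
    print(n,{k:v for k,v in c.items() if k!="img"})
print(bot.get_obs(),bot.hold_point_z)
E
```

```text
scene {'vfov': 56.36881707201525, 'cx': 322.7111922491849, 'cy': 239.8838243787906, 'D': array([-0.04154174,  0.        ,  0.        ,  0.        ,  0.        ]), 'xyz': array([ 1.02897226, -0.25297053,  0.82594635]), 'attitude': array([-142.37832553,    0.43126351,   48.36860553])}
top {'vfov': 55.76879783683138, 'cx': 312.19198176407576, 'cy': 243.31989984726766, 'D': array([-0.11149228,  0.        ,  0.        ,  0.        ,  0.        ]), 'xyz': array([0.40400353, 0.09657959, 0.92005428]), 'attitude': array([-168.10879331,    0.34208339,  -96.32501064])}
{'time': 0.1, 'q': array([7.54570171e+01, 5.00873816e+00, 1.00397433e+01, 9.50973685e+01,
       1.24076970e-03, 8.99996944e+01]), 'qd': array([-0.07033574, -0.10199661,  0.26247781,  0.00260095, -0.03949003,
       -0.03506261]), 'joint_efforts': array([ 4.69370589e-04, -5.21561909e+01,  4.65650833e+01,  1.59482349e-02,
       -4.91190747e-06, -1.08535875e-05]), 'ee_pos': array([0.1380563 , 0.53220138, 0.23065308]), 'tcp_rot': array([-1.79933637e+02, -1.24112281e-03,  1.65457321e+02]), 'wrist_force': array([0.03387793, 0.6528077 , 0.38408175]), 'torque': array([ 0.0581452 , -0.03466566,  0.03758219]), 'grasp_force': 0.0, 'opening': 0.08560013449964535} 0.0187
```

View pics/scene0.png

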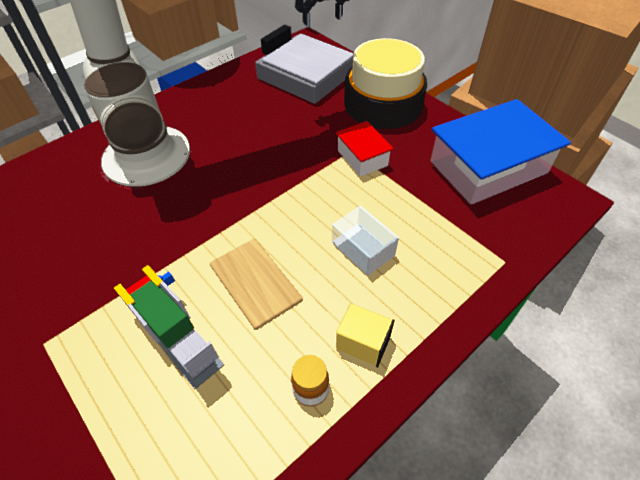

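View pics/top0.png

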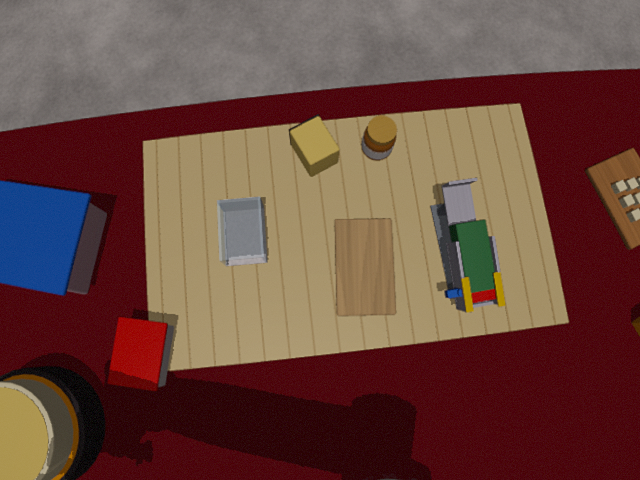

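```bash
python3 - <<'E'
from h import *
import pickle
T=pickle.load(open("top.pkl","rb"))["img"];S=pickle.load(open("scene.pkl","rb"))["img"]
a=cv2.resize(T[170:320,425:515],None,fx=4,fy=4,interpolation=cv2.INTER_CUBIC)
b=cv2.resize(S[260:390,110:220],None,fx=4,fy=4,interpolation=cv2.INTER_CUBIC)
o=np.zeros((600,800,3),np.uint8);o[:,:360]=a;o[:520,360:]=b
for i in range(0,360,40): cv2.putText(o,str(425+i//4),(i,8),0,.3,(255,255,255));cv2.line(o,(i,10),(i,14),(255,255,255))
for i in range(0,600,40): cv2.putText(o,str(170+i//4),(0,i+3),0,.3,(255,255,255))
for i in range(0,440,40): cv2.putText(o,str(110+i//4),(360+i,528),0,.3,(255,255,255))
for i in range(0,520,40): cv2.putText(o,str(260+i//4),(775,i+3),0,.3,(255,255,255))
cv2.imwrite("pics/c1.png",o)
o=np.zeros((600,800,3),np.uint8)
a=cv2.resize(T[185:325,205:405],None,fx=4,fy=4,interpolation=cv2.INTER_CUBIC);o[:560]=a
for i in range(0,800,40): cv2.putText(o,str(205+i//4),(i,568),0,.3,(255,255,255))
for i in range(0,560,40): cv2.putText(o,str(185+i//4),(0,i+3),0,.3,(0,0,255))
cv2.imwrite("pics/c2.png",o)
E
```

```text
(no output)
```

View pics/c1.png

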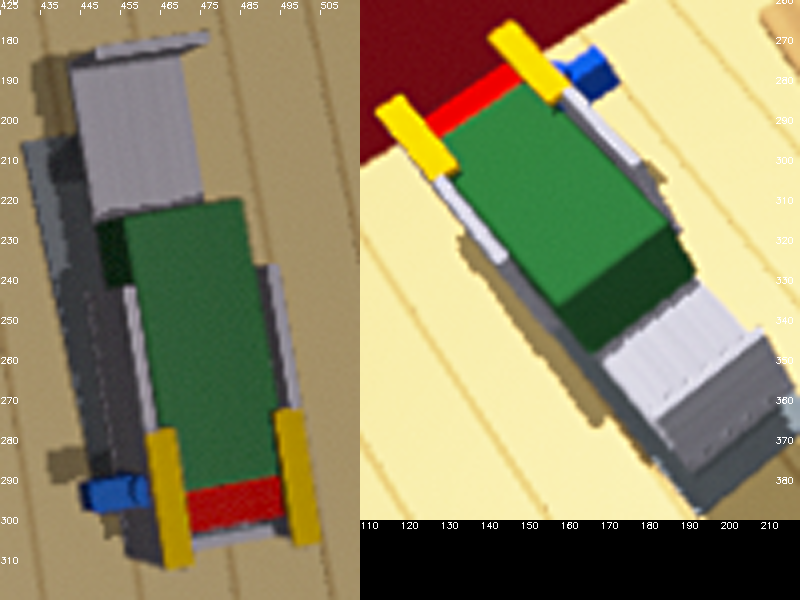

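View pics/c2.png

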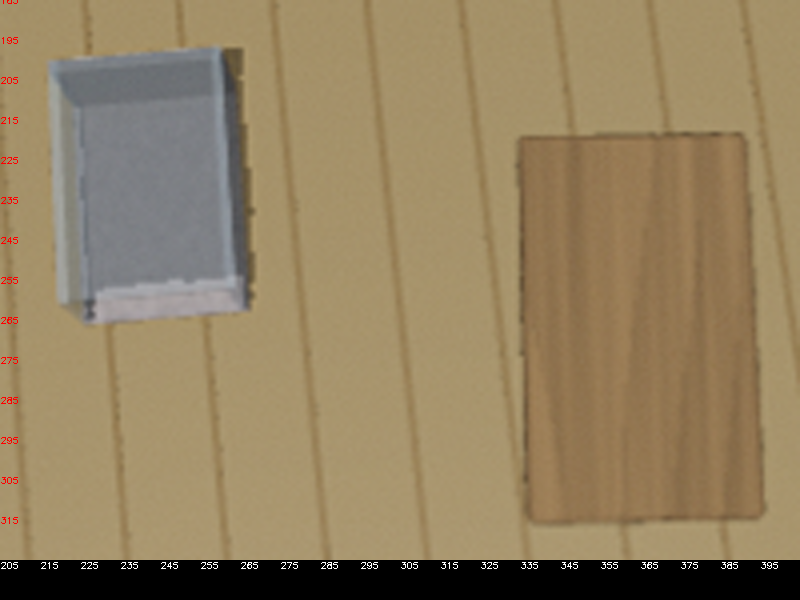

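```bash
python3 - <<'E'
from h import *
import pickle
from scipy.optimize import least_squares as LS
T=pickle.load(open("top.pkl","rb"));S=pickle.load(open("scene.pkl","rb"))
c,s_=np.cos(np.radians(10)),np.sin(np.radians(10))
def ch(p,L):
    L=np.array(L,float)/1e3; q=np.c_[L[:,0]*c-L[:,2]*s_,L[:,1],.045+L[:,0]*s_+L[:,2]*c]
    return q@R.from_euler('z',p[2]).as_matrix().T+[p[0],p[1],0]
def fl(p,L):
    return np.array(L,float)/1e3@R.from_euler('z',p[2]).as_matrix().T+[p[0],p[1],0]
def fit(name,f,obs,p0):
    def r(p): return np.concatenate([(proj(C,f(p,[o[0] for o in ob]))-np.array([o[1] for o in ob])).ravel() for C,ob in obs])
    k=LS(r,p0,loss='soft_l1',f_scale=1.); print(name,k.x[:2].round(4),np.degrees(k.x[2]).round(2)); print(r(k.x).reshape(-1,2).round(1).tolist()); return k.x
top=[((58,38,52.5),(462,277.5)),((58,24,52.5),(469,277)),((-6,38,52.5),(465.75,312.5)),((-6,24,52.5),(473,311.3)),
((58,-24,52.5),(493.5,272.75)),((58,-38,52.5),(500.25,271.75)),((-6,-24,52.5),(498.25,306.5)),((-6,-38,52.5),(505,305.25)),
((158,30,44),(456,224.25)),((158,-30,44),(485.5,220))]
sc=[((58,-38,52.5),(129.25,304.5)),((58,-24,52.5),(134.75,301)),((-6,-38,52.5),(114,287.75)),((-6,-24,52.5),(120,283.75)),
((58,38,52.5),(162.75,282.75)),((58,24,52.5),(157.5,285.75)),((-6,24,52.5),(142,269.5)),((-6,38,52.5),(148,265)),
((158,-30,44),(159.5,336.75)),((158,30,44),(187,315.5))]
p=fit("chute T",ch,[(T,top)],[.4,-.2,0]);p=fit("chute S",ch,[(S,sc)],[.4,-.2,0]);p=fit("chute",ch,[(T,top),(S,sc)],[.4,-.2,0])
print(ch(p,[(0,0,0),(8,0,22),(58,0,0),(158,0,22),(232,0,0)]).round(4))
fit("board",fl,[(T,[((100,60,12),(334.75,219.25)),((100,-60,12),(390.75,218.25)),((-100,-60,12),(395.75,314.25)),((-100,60,12),(337.25,315.25))])],[.4,0,0])
b=fit("bay(mouth)",fl,[(T,[((121,43,68),(217.5,200.5)),((121,-43,68),(260.5,197)),((0,43,68),(220,260.75)),((0,43,0),(227,266)),((0,-43,0),(267.5,262)),((116,38,3),(225,211.75))])],[.45,.2,0])
for n,uv in(("wedge",(314,140)),("jar",(380,127))): print(n,onz(T,[uv],.08).round(3))
E
```

```text
chute T [ 0.4339 -0.2199] 2.13
[[-0.9, 0.4], [-0.6, -0.2], [0.4, 0.1], [0.4, 0.1], [-0.2, 0.0], [0.2, -0.2], [0.0, 0.7], [0.4, 0.7], [-0.5, -0.8], [0.8, -1.1]]
chute S [ 0.4362 -0.2213] 2.43
[[-1.2, 1.2], [-0.0, 0.1], [-0.1, 0.1], [0.3, -0.2], [0.6, -1.4], [-0.4, -0.0], [0.0, -0.3], [0.2, 0.1], [-0.4, 0.1], [1.0, -0.1]]
chute [ 0.4347 -0.2206] 2.24
[[-0.7, -0.0], [-0.3, -0.7], [0.7, -0.4], [0.8, -0.4], [0.0, -0.5], [0.4, -0.7], [0.3, 0.1], [0.7, 0.1], [-0.4, -1.2], [0.9, -1.5], [-1.3, 0.5], [-0.1, -0.6], [-0.1, -0.6], [0.3, -0.9], [0.6, -2.0], [-0.5, -0.6], [0.0, -0.9], [0.2, -0.5], [-0.8, -0.6], [0.7, -0.7]]
[[ 0.4347 -0.2206  0.045 ]
 [ 0.4388 -0.2204  0.0681]
 [ 0.4918 -0.2184  0.0551]
 [ 0.5864 -0.2147  0.0941]
 [ 0.663  -0.2117  0.0853]]
board [ 0.5367 -0.0198] -5.41
[[-0.9, -0.8], [0.9, -0.7], [0.9, 0.5], [-0.8, 0.8]]
bay(mouth) [0.568  0.2184] -1.12
[[-0.5, -0.1], [-0.2, -0.6], [-0.1, -0.1], [-0.4, 0.3], [0.6, 0.5], [0.9, -0.1]]
wedge [[0.79  0.055 0.08 ]]
jar [[ 0.804 -0.081  0.08 ]]
```

>>> play_rows:
  steps:
    - [[0,0,0,-0.0972],[0,0,0,-0.0972],[0,0,0,-0.0972],[-0.0045,-0.015,0,0],[-0.0087,-0.0305,0,0]]
  gripper: 0
  squeeze: 40

```text
time: 0.52
ee_pos: [0.1525, 0.4884, 0.2297]
tcp_rot: [-179.9, -0.0, -177.7]
wrist_force: [2.0, 0.4, 0.5]
opening: 0.0254
grasp_force: 0.0
```

>>> play_rows:
  steps:
    - [[-0.0087,-0.0305,0,0],[-0.0087,-0.0305,0,0],[-0.0087,-0.0305,0,0],[-0.0087,-0.0305,0,0],[-0.0087,-0.0305,0,0]]

```text
time: 0.93
ee_pos: [0.2022, 0.3351, 0.2309]
tcp_rot: [-180.0, -0.0, -177.8]
wrist_force: [0.4, 0.1, 0.1]
opening: -0.0002
grasp_force: 0.0
```

```bash
python3 -c "
from h import *
o=bot.get_obs();print(o['time'],o['q'].round(1),o['ee_pos'].round(4),o['tcp_rot'].round(2),o['opening'])"
```

```text
0.9333 [ 58.9 -16.5  -9.7  96.8  -0.   56.7] [0.2022 0.3351 0.2309] [-1.7998e+02 -1.0000e-02 -1.7781e+02] -0.0001831244651218415
```

>>> play_rows:
  steps:
    - [[-0.0081,-0.0282,0,0],[-0.0081,-0.0282,0,0],[-0.0081,-0.0282,0,0],[-0.0081,-0.0282,0,0],[-0.0081,-0.0282,0,0]]

```text
time: 1.35
ee_pos: [0.248, 0.1959, 0.2311]
tcp_rot: [180.0, 0.0, -177.8]
wrist_force: [0.9, 0.3, -0.3]
opening: 0.0002
grasp_force: 0.0
```

>>> play_rows:
  steps:
    - [[-0.0081,-0.0282,0,0],[-0.0081,-0.0282,0,0],[-0.0081,-0.0282,0,0],[-0.0081,-0.0282,0,0],[-0.0081,-0.0282,0,0]]

```text
time: 1.77
ee_pos: [0.2938, 0.0565, 0.2312]
tcp_rot: [180.0, 0.0, -177.8]
wrist_force: [0.5, 0.9, 1.0]
opening: -0.0
grasp_force: 0.0
```

>>> play_rows:
  steps:
    - [[-0.0081,-0.0282,0,0],[-0.0081,-0.0282,0,0],[-0.0081,-0.0282,0,0],[-0.0081,-0.0282,0,0],[-0.0081,-0.0282,0,0]]

```text
time: 2.18
ee_pos: [0.3396, -0.0831, 0.2312]
tcp_rot: [180.0, 0.0, -177.9]
wrist_force: [0.7, 0.8, -0.1]
opening: 0.0001
grasp_force: 0.0
```

>>> play_rows:
  steps:
    - [[-0.0081,-0.0282,0,0],[-0.0081,-0.0282,0,0],[-0.0081,-0.0282,0,0],[-0.0081,-0.0282,0,0],[-0.0081,-0.0282,0,0]]

```text
time: 2.6
ee_pos: [0.3854, -0.2224, 0.2309]
tcp_rot: [180.0, -0.0, -177.9]
wrist_force: [-0.7, 0.3, 0.7]
opening: 0.0001
grasp_force: 0.0
```

```bash
python3 - <<'E'
from h import *
o=bot.get_obs();print(o['time'],o['q'].round(1),o['ee_pos'].round(4),o['tcp_rot'].round(2))
c=bot.camera("wrist");cv2.imwrite("pics/w1.png",c["img"]);import pickle;pickle.dump(c,open("w1.pkl","wb"))
print({k:v for k,v in c.items() if k!='img'})
E
```

```text
2.6 [-30.   -9.3  -3.8  95.5   0.  -32.1] [ 0.3854 -0.2224  0.2309] [ 1.7998e+02 -2.0000e-02 -1.7786e+02]
{'vfov': 63.54547357313708, 'cx': 313.60770007623137, 'cy': 234.6739092459228, 'D': array([-0.08083933,  0.        ,  0.        ,  0.        ,  0.        ]), 'xyz': array([ 0.31794562, -0.22549541,  0.37316274]), 'attitude': array([ 1.64554059e+02, -6.18084846e-02,  9.21402997e+01])}
```

View pics/w1.png

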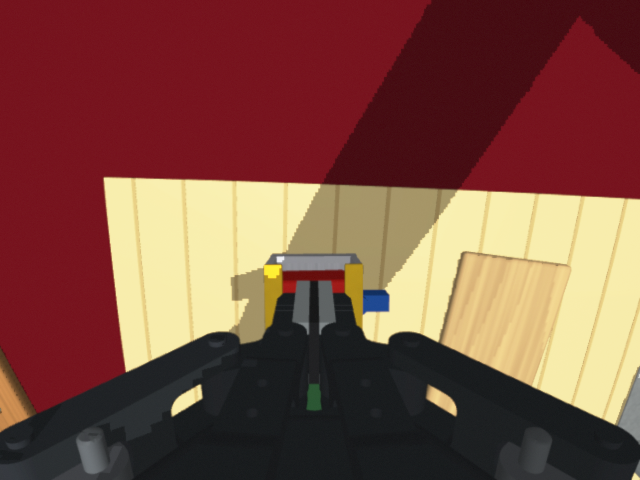

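```bash
python3 - <<'E'
from h import *
import pickle
c=pickle.load(open("w1.pkl","rb"))
co,s_=np.cos(np.radians(10)),np.sin(np.radians(10))
def ch(L,p=(.4347,-.2206,np.radians(2.24))):
    L=np.array(L,float)/1e3; q=np.c_[L[:,0]*co-L[:,2]*s_,L[:,1],.045+L[:,0]*s_+L[:,2]*co]
    return q@R.from_euler('z',p[2]).as_matrix().T+[p[0],p[1],0]
print(proj(c,ch([(-6,y,52.5) for y in(-38,-24,24,38)])).round(1))
print(onz(c,[(264,265),(281,265),(345,264),(362,264)],.095).round(4), ch([(-6,0,52.5)]))
E
```

```text
[[264.  266.6]
 [282.3 266.6]
 [345.4 266.5]
 [363.8 266.4]]
[[ 0.4201 -0.2592  0.095 ]
 [ 0.4196 -0.2463  0.095 ]
 [ 0.417  -0.1976  0.095 ]
 [ 0.4165 -0.1846  0.095 ]] [[ 0.41968611 -0.22118727  0.09566052]]
```

>>> play_rows:
  steps:
    - [[0,0,0.0326,0],[0,0,0.0326,0],[0,0,0.0326,0],[0,0,0.0326,0],[0,0,0.0326,0]]

```text
time: 3.07
ee_pos: [0.3851, -0.2206, 0.0665]
tcp_rot: [180.0, -0.0, -177.8]
wrist_force: [0.3, 0.2, 0.4]
opening: 0.0005
grasp_force: 0.0
```

>>> play_rows:
  steps:
    - [[-0.012,0,0,0],[-0.012,0,0,0],[-0.006,0,0,0],[-0.004,0,0,0],[-0.003,0,-0.0005,0]]

```text
time: 3.48
ee_pos: [0.4227, -0.2194, 0.0689]
tcp_rot: [-180.0, -0.0, -177.8]
wrist_force: [-5.0, 0.7, -1.6]
opening: -0.0003
grasp_force: 2.8
```

>>> play_rows:
  steps:
    - [[-0.004,0,-0.0007,0],[-0.004,0,-0.0007,0],[-0.004,0,-0.0007,0],[-0.004,0,-0.0007,0],[-0.004,0,-0.0007,0]]

```text
time: 3.9
ee_pos: [0.4393, -0.2185, 0.0717]
tcp_rot: [180.0, -0.4, -177.9]
wrist_force: [-15.1, 0.2, 3.2]
opening: 0.0
grasp_force: 8.1
```

>>> play_rows:
  steps:
    - [[-0.0044,-0.0004,-0.0008,0],[-0.0044,-0.0004,-0.0008,0],[-0.0044,-0.0004,-0.0008,0],[-0.0044,0,-0.0008,0],[-0.0044,0,-0.0008,0]]

```text
time: 4.32
ee_pos: [0.4617, -0.2178, 0.0757]
tcp_rot: [179.8, -0.3, -177.8]
wrist_force: [-13.0, 6.3, 3.2]
opening: 0.0002
grasp_force: 6.1
```

>>> play_rows:
  steps:
    - [[-0.0044,0,-0.0008,0],[-0.0044,0,-0.0008,0],[-0.0044,0,-0.0008,0],[-0.0044,0,-0.0008,0],[-0.0044,0,-0.0008,0]]

```text
time: 4.73
ee_pos: [0.4838, -0.2168, 0.0796]
tcp_rot: [179.8, -0.3, -177.8]
wrist_force: [-12.6, 5.9, 2.0]
opening: 0.0001
grasp_force: 5.9
```

>>> play_rows:
  steps:
    - [[0,0,0,0],[0,0,0,0],[0,0,0,0],[0,0,0,0],[0,0,0,0]]

```text
time: 5.15
ee_pos: [0.4845, -0.2171, 0.0797]
tcp_rot: [179.8, -0.2, -177.8]
wrist_force: [-7.4, 5.7, -0.4]
opening: 0.0002
grasp_force: 3.6
```

>>> play_rows:
  steps:
    - [[0.006,-0.0005,0,0],[0,-0.0005,-0.02,0],[0,0,-0.035,0],[0,0,-0.04,0],[0,0,-0.04,0]]

```text
time: 5.57
ee_pos: [0.4797, -0.2194, 0.2171]
tcp_rot: [-180.0, -0.0, -177.8]
wrist_force: [1.2, 0.5, 0.3]
opening: 0.0002
grasp_force: 0.0
```

```bash
python3 - <<'E'
from h import *
o=bot.get_obs();print(o['time'],o['ee_pos'].round(4))
T=bot.camera("top");S=bot.camera("scene");import pickle;pickle.dump((T,S),open("ts.pkl","wb"))
a=cv2.resize(T["img"][170:320,425:515],None,fx=4,fy=4,interpolation=cv2.INTER_CUBIC)
b=cv2.resize(S["img"][260:390,110:220],None,fx=4,fy=4,interpolation=cv2.INTER_CUBIC)
o=np.zeros((600,800,3),np.uint8);o[:,:360]=a;o[:520,360:]=b
cv2.imwrite("pics/c3.png",o)
E
```

```text
5.5667 [ 0.4797 -0.2194  0.2171]
```

View pics/c3.png

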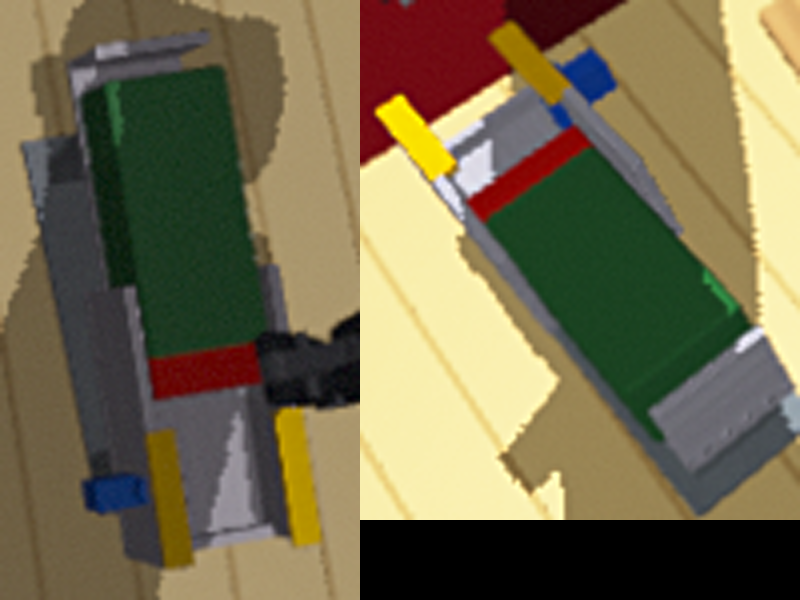

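```bash
cat >> h.py <<'E'
co,s_=np.cos(np.radians(10)),np.sin(np.radians(10))
def ch(L,p=(.4347,-.2206,np.radians(2.24))):
    L=np.array(L,float)/1e3; q=np.c_[L[:,0]*co-L[:,2]*s_,L[:,1],.045+L[:,0]*s_+L[:,2]*co]
    return q@R.from_euler('z',p[2]).as_matrix().T+[p[0],p[1],0]
E
python3 - <<'E'
from h import *
import pickle
from scipy.optimize import least_squares as LS
T,S=pickle.load(open("ts.pkl","rb"))
t=np.array([(104,83),(220,67),(262,382),(153,398)])/4+[425,170]
s=np.array([(470,220),(580,128)]);s=(s-[360,0])/4+[110,260]
def bar(p,L): 
    L=np.array(L,float); c,d=np.cos(p[2]),np.sin(p[2]); return ch(np.c_[p[0]+L[:,0]*c-L[:,1]*d,p[1]+L[:,0]*d+L[:,1]*c,L[:,2]])
f=lambda p:np.r_[(proj(T,bar(p,[(75,30,44),(75,-30,44),(-75,-30,44),(-75,30,44)]))-t).ravel(),(proj(S,bar(p,[(-75,-30,44),(-75,30,44)]))-s).ravel()]
k=LS(f,[145,0,0],loss='soft_l1');print(k.x,np.degrees(k.x[2]),f(k.x).round(1)); print(bar(k.x,[(0,0,22),(3,0,22)]).round(4))
E
```

```text
[ 1.45471767e+02  4.86533302e-01 -6.20544997e-04] -0.03555460933701241 [-1.  -0.9  0.7 -1.2  2.9 -0.5 -0.6  0.5 -0.6 -6.4 -0.3 -2.7]
[[ 0.574  -0.2147  0.0919]
 [ 0.577  -0.2146  0.0924]]
```

>>> play_rows:
  steps:
    - [[-0.02,0.0005,0,0],[-0.02,0.0004,0,0],[-0.02,0,0,0],[-0.02,0,0,0],[-0.0174,0,0,0]]
  gripper: 0.0854

```text
time: 6.08
ee_pos: [0.5787, -0.215, 0.2153]
tcp_rot: [-180.0, 0.0, -177.8]
wrist_force: [0.2, -0.8, 0.5]
opening: 0.0605
grasp_force: 0.0
```

>>> play_rows:
  steps:
    - [[0,0,0.01,0],[0,0,0.02,0],[0,0,0.02,0],[0,0,0.015,0],[0,0,0.005,0]]

```text
time: 6.5
ee_pos: [0.5761, -0.2147, 0.1423]
tcp_rot: [179.9, -0.2, -177.8]
wrist_force: [-0.4, -0.2, 0.0]
opening: 0.0851
grasp_force: 0.0
```

```bash
python3 - <<'E'
from h import *
o=bot.get_obs();print(o['time'],o['ee_pos'].round(4),o['opening'])
c=bot.camera("wrist");cv2.imwrite("pics/w2.png",c["img"])
E
```

```text
6.5 [ 0.5761 -0.2147  0.1423] 0.08509657754446003
```

View pics/w2.png

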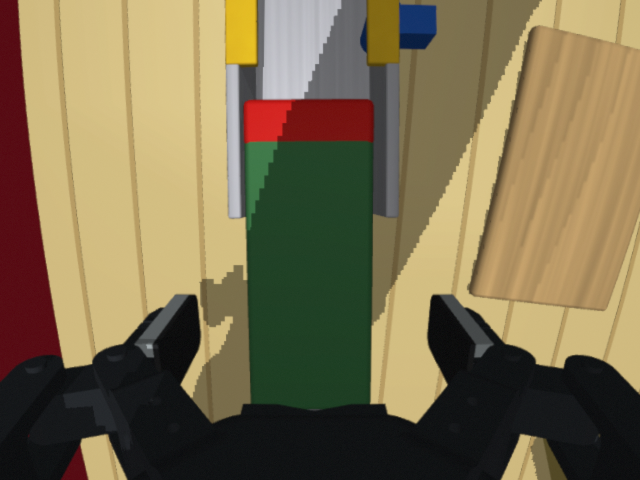

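>>> play_rows:
  steps:
    - [[0,-0.001,0.02,0],[0,0,0.02,0],[0,0,0.016,0],[0,0,0.01,0],[0,0,0.006,0]]

```text
time: 6.97
ee_pos: [0.5774, -0.2159, 0.0729]
tcp_rot: [180.0, -0.0, -177.8]
wrist_force: [-0.4, 0.0, 0.3]
opening: 0.0854
grasp_force: 0.0
```

>>> play_rows:
  steps:
    - [[0,0,0,0],[0,0,0,0],[0,0,0,0],[0,0,0,0],[0,0,0,0]]
  gripper: 0.04
  squeeze: 50

```text
time: 7.38
ee_pos: [0.5784, -0.2162, 0.0748]
tcp_rot: [-179.9, 0.1, -177.8]
wrist_force: [-1.2, -1.5, 5.5]
opening: 0.0596
grasp_force: 56.2
```

>>> play_rows:
  steps:
    - [[0,0,0,0],[0,0,0,0],[0,0,0,0],[0,0,0,0],[0,0,0,0]]

```text
time: 7.8
ee_pos: [0.5784, -0.2162, 0.0748]
tcp_rot: [-179.9, 0.1, -177.8]
wrist_force: [-1.1, -0.5, 6.2]
opening: 0.059
grasp_force: 56.3
```

>>> play_rows:
  steps:
    - [[0,0,-0.006,0],[0,0,-0.01,0],[0,0,-0.014,0],[0,0,-0.015,0],[0,0,-0.015,0]]

```text
time: 8.22
ee_pos: [0.5775, -0.2156, 0.1341]
tcp_rot: [180.0, -0.0, -177.8]
wrist_force: [0.2, -0.5, -4.7]
opening: 0.0598
grasp_force: 55.3
```

>>> play_rows:
  steps:
    - [[0,0,-0.015,0],[0,0,-0.015,0],[0,0,-0.015,0],[0,0,-0.01,0],[0,0,0,0]]

```text
time: 8.63
ee_pos: [0.5785, -0.216, 0.191]
tcp_rot: [-179.9, 0.2, -177.8]
wrist_force: [0.3, 1.3, -3.8]
opening: 0.0595
grasp_force: 55.5
```

>>> play_rows:
  steps:
    - [[0.0015,0.01,0,0],[0.0031,0.0197,0,0],[0.0031,0.0197,0,0],[0.0031,0.0197,0,0],[0.0031,0.0197,0,0]]

```text
time: 9.05
ee_pos: [0.5596, -0.1262, 0.1869]
tcp_rot: [180.0, -0.1, -177.8]
wrist_force: [-0.0, 0.4, -4.8]
opening: 0.0594
grasp_force: 55.4
```

>>> play_rows:
  steps:
    - [[0.0031,0.0197,0,0],[0.0031,0.0197,0,0],[0.0031,0.0197,0,0],[0.0031,0.0197,0,0],[0.0031,0.0197,0,0]]

```text
time: 9.47
ee_pos: [0.5403, -0.0283, 0.187]
tcp_rot: [180.0, -0.1, -177.8]
wrist_force: [0.5, 0.6, -4.5]
opening: 0.0591
grasp_force: 55.4
```

>>> play_rows:
  steps:
    - [[0.0015,0.0097,0,0],[0,0,0,0.029],[0,0,0.01,0.029],[0,0,0.02,0],[0,0,0.02,0]]

```text
time: 9.88
ee_pos: [0.5394, -0.0199, 0.1374]
tcp_rot: [-180.0, 0.0, 178.9]
wrist_force: [0.4, -0.1, -4.7]
opening: 0.0592
grasp_force: 55.7
```

>>> play_rows:
  steps:
    - [[0,0,0.025,0],[0,0,0.025,0],[0,0,0.025,0],[0,0,0.015,0],[0,0,0.004,0]]

```text
time: 10.3
ee_pos: [0.537, -0.02, 0.0402]
tcp_rot: [180.0, -0.3, 178.8]
wrist_force: [0.1, 0.3, -4.1]
opening: 0.0595
grasp_force: 55.3
```

```bash
python3 - <<'E'
from h import *
o=bot.get_obs();print(o['time'],o['ee_pos'].round(4),o['tcp_rot'].round(1),o['wrist_force'].round(1))
c=bot.camera("scene");cv2.imwrite("pics/s2.png",cv2.resize(c["img"][200:350,150:350],None,fx=4,fy=4,interpolation=cv2.INTER_CUBIC))
E
```

```text
10.3 [ 0.537  -0.02    0.0402] [180.   -0.3 178.8] [ 0.1  0.3 -4.1]
```

View pics/s2.png

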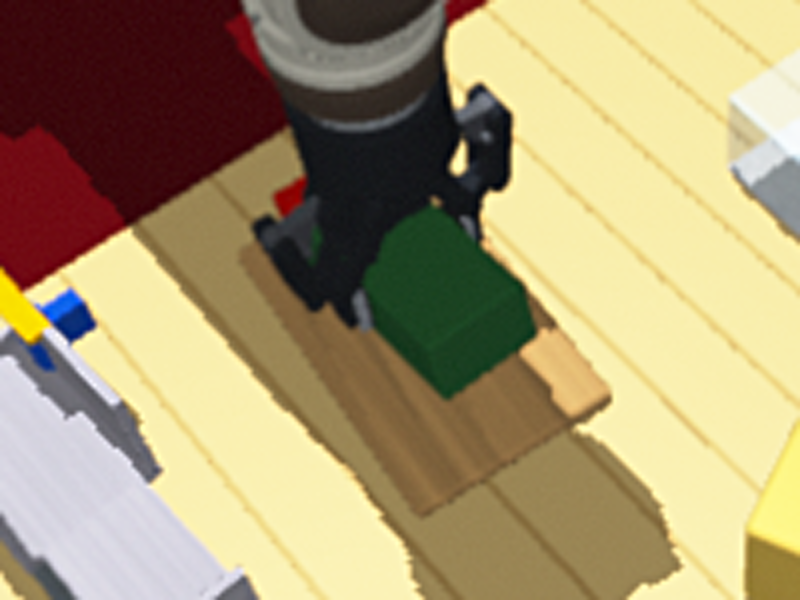

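>>> play_rows:
  steps:
    - [[0,0,0.003,0],[0,0,0.003,0],[0,0,0.002,0],[0,0,0.002,0],[0,0,0.002,0]]
  squeeze: 25

```text
time: 10.77
ee_pos: [0.5398, -0.0202, 0.0328]
tcp_rot: [-180.0, 0.1, 178.8]
wrist_force: [0.1, 0.4, -4.9]
opening: 0.0596
grasp_force: 55.4
```

>>> play_rows:
  steps:
    - [[0,0,0.002,0],[0,0,0.002,0],[0,0,0.002,0],[0,0,0.002,0],[0,0,0.001,0]]

```text
time: 11.18
ee_pos: [0.5417, -0.0204, 0.0252]
tcp_rot: [-180.0, 0.3, 178.8]
wrist_force: [4.0, -0.4, 10.1]
opening: 0.0594
grasp_force: 56.6
```

>>> play_rows:
  steps:
    - [[0,0,0.001,0],[0,0,0,0],[0,0,0,0],[0,0,0,0],[0,0,0,0]]

```text
time: 11.6
ee_pos: [0.5419, -0.0204, 0.0246]
tcp_rot: [-180.0, 0.3, 178.8]
wrist_force: [5.9, -1.1, 6.7]
opening: 0.0591
grasp_force: 56.6
```

>>> play_rows:
  steps:
    - [[0,0,0,0],[0,0,0,0],[0,0,0.001,0],[0,0,0.001,0],[0,0,0.001,0]]
  gripper: 0.045
  squeeze: 20

```text
time: 12.02
ee_pos: [0.5429, -0.0204, 0.0222]
tcp_rot: [-180.0, 0.5, 178.8]
wrist_force: [8.6, -0.4, 6.9]
opening: 0.0595
grasp_force: 56.6
```

>>> play_rows:
  steps:
    - [[0,0,0.001,0],[0,0,0.001,0],[0,0,0.001,0],[0,0,0.001,0],[0,0,0,0]]

```text
time: 12.43
ee_pos: [0.5431, -0.0204, 0.0183]
tcp_rot: [-180.0, 0.5, 178.8]
wrist_force: [9.6, -1.4, 10.1]
opening: 0.0596
grasp_force: 57.0
```

>>> play_rows:
  steps:
    - [[0,0,0.001,0],[0,0,0.001,0],[0,0,0,0],[0,0,0,0],[0,0,0,0]]

```text
time: 12.85
ee_pos: [0.5429, -0.0203, 0.0161]
tcp_rot: [-180.0, 0.4, 178.8]
wrist_force: [8.8, -0.4, 6.8]
opening: 0.0597
grasp_force: 56.9
```

```bash
python3 - <<'E'
from h import *
o=bot.get_obs();print(o['time'],o['ee_pos'].round(4),o['wrist_force'].round(1))
c=bot.camera("scene");cv2.imwrite("pics/s3.png",cv2.resize(c["img"][230:330,190:310],None,fx=6,fy=6,interpolation=cv2.INTER_CUBIC))
E
```

```text
12.85 [ 0.5429 -0.0203  0.0161] [ 8.8 -0.4  6.8]
```

View pics/s3.png

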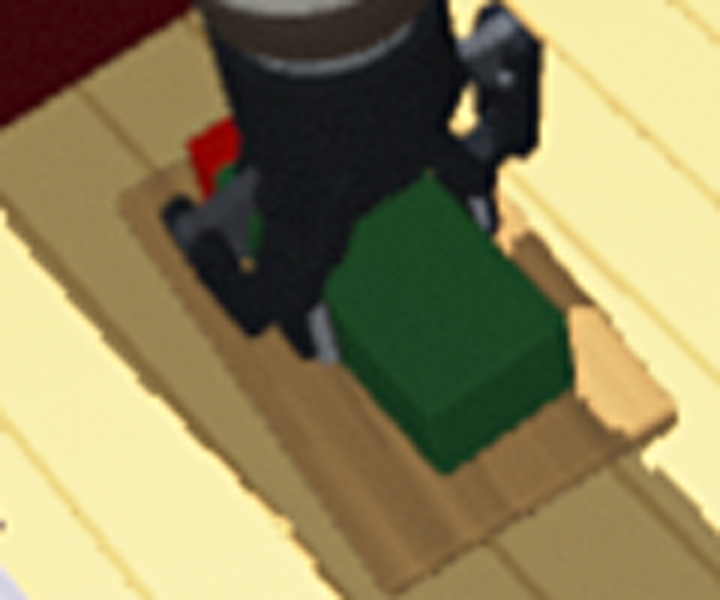

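>>> play_rows:
  steps:
    - [[0,0,0.001,0],[0,0,0.001,0],[0,0,0,0],[0,0,0,0],[0,0,0,0]]

```text
time: 13.32
ee_pos: [0.5431, -0.0203, 0.0152]
tcp_rot: [-180.0, 0.5, 178.8]
wrist_force: [4.9, 1.1, 16.0]
opening: 0.0594
grasp_force: 57.9
```

>>> play_rows:
  steps:
    - [[0,0,-0.001,0],[0,0,0,0],[0,0,0,0],[0,0,0,0],[0,0,0,0]]
  gripper: 0.0854

```text
time: 13.73
ee_pos: [0.5392, -0.0201, 0.0119]
tcp_rot: [180.0, -0.0, 178.8]
wrist_force: [0.7, 0.5, -0.2]
opening: 0.085
grasp_force: 0.0
```

>>> play_rows:
  steps:
    - [[0,0,-0.005,0],[0,0,-0.015,0],[0,0,-0.03,0],[0,0,-0.04,0],[0,0,-0.03,0]]

```text
time: 14.15
ee_pos: [0.5394, -0.0201, 0.1349]
tcp_rot: [180.0, 0.0, 178.8]
wrist_force: [1.5, 0.5, 0.9]
opening: 0.0852
grasp_force: 0.0
```

>>> play_rows:
  steps:
    - [[0.013,0,0,0],[0.013,0,0,0],[0.013,0,0,0],[0.013,0,0,0],[0.013,0,0,0]]

```text
time: 14.57
ee_pos: [0.4738, -0.0188, 0.1325]
tcp_rot: [-180.0, 0.0, 178.8]
wrist_force: [0.8, 0.7, -0.3]
opening: 0.0854
grasp_force: 0.0
```

```bash
python3 - <<'E'
from h import *
o=bot.get_obs();print(o['time'],o['ee_pos'].round(4),o['tcp_rot'].round(2),o['opening'],o['wrist_force'].round(1))
for n in("wrist","top","scene"):
    c=bot.camera(n); 
    h=cv2.cvtColor(c["img"],cv2.COLOR_BGR2HSV); cv2.imwrite(f"pics/{n}9.png",c["img"])
    red=((h[...,0]<6)|(h[...,0]>174))&(h[...,1]>190)&(h[...,2]>105); gr=(h[...,0]>50)&(h[...,0]<85)&(h[...,1]>120)
    P=proj(c,[[.46,-.02,.056]])[0]; 
    for nm,m in(("red",red),("green",gr)):
        k,l,st,ce=cv2.connectedComponentsWithStats(m.astype(np.uint8))
        for i in range(1,k):
            if st[i,4]>40 and np.hypot(*(ce[i]-P))<200:
                ys,xs=np.where(l==i); r=cv2.boxPoints(cv2.minAreaRect(np.c_[xs,ys].astype(np.float32)))
                print(n,nm,st[i].tolist(),onz(c,r,.056)[:,:2].round(4).tolist())
E
```

```text
14.5667 [ 0.4738 -0.0188  0.1325] [-180.      0.    178.84] 0.08538483503958243 [ 0.8  0.7 -0.3]
wrist red [355, 226, 10, 32, 192] [[0.4807, 0.0052], [0.4617, 0.0071], [0.4624, 0.0117], [0.4814, 0.0099]]
wrist green [266, 259, 96, 152, 13382] [[0.4812, -0.0478], [0.4824, 0.0089], [0.5918, 0.0108], [0.5904, -0.0541]]
top green [348, 225, 22, 56, 738] [[0.6113, 0.0105], [0.6112, -0.0278], [0.5048, -0.0244], [0.5051, 0.013]]
scene red [231, 48, 381, 432, 35817] [[0.2172, -0.3362], [-0.6131, 1.3437], [0.9551, 0.7169], [0.9572, -0.2165]]
scene red [0, 126, 181, 354, 34677] [[0.5972, -0.5617], [-0.3277, -0.2694], [0.027, 0.108], [0.7846, -0.3413]]
scene red [214, 199, 33, 30, 548] [[0.3543, -0.0024], [0.3498, 0.0719], [0.4113, 0.0606], [0.4139, -0.0111]]
scene red [222, 241, 26, 26, 180] [[0.4684, -0.0605], [0.4495, 0.0072], [0.4805, 0.008], [0.4981, -0.0587]]
scene green [227, 246, 58, 63, 1881] [[0.486, -0.0581], [0.4746, 0.0113], [0.6307, 0.0029], [0.6364, -0.061]]
```

View pics/wrist9.png

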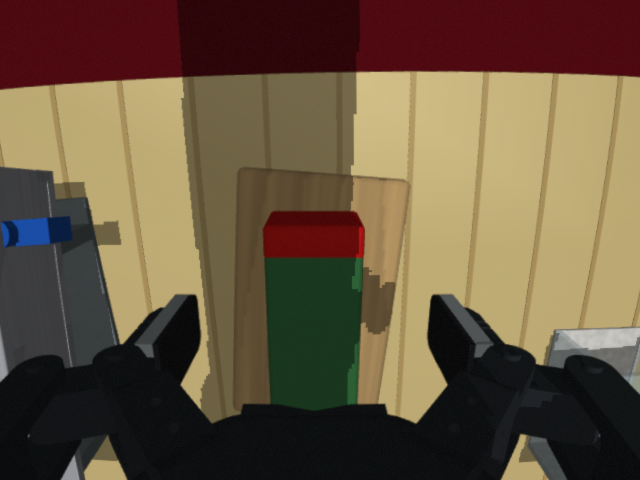

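>>> play_rows:
  steps:
    - [[0,0,0.025,0],[0,0,0.03,0],[0,0,0.03,0],[0,0,0.02,0],[0,0,0.0075,0]]

```text
time: 15.13
ee_pos: [0.4733, -0.0188, 0.0166]
tcp_rot: [180.0, -0.2, 178.8]
wrist_force: [0.3, 0.6, -0.4]
opening: 0.0857
grasp_force: 0.0
```

>>> play_rows:
  steps:
    - [[0,0,0,0],[0,0,0,0],[0,0,0,0],[0,0,0,0],[0,0,0,0]]
  gripper: 0.03
  squeeze: 100

```text
time: 15.55
ee_pos: [0.4756, -0.0189, 0.0215]
tcp_rot: [-180.0, 0.2, 178.8]
wrist_force: [-0.8, -0.2, 7.2]
opening: 0.0589
grasp_force: 108.6
```

>>> play_rows:
  steps:
    - [[0,0,0,0],[0,0,0,0],[0,0,0,0],[0,0,0,0],[0,0,0,0]]

```text
time: 15.97
ee_pos: [0.4756, -0.0189, 0.0215]
tcp_rot: [-180.0, 0.2, 178.8]
wrist_force: [0.3, -0.4, 7.0]
opening: 0.0587
grasp_force: 108.6
```

>>> play_rows:
  steps:
    - [[0,0,-0.008,0],[0,0,-0.012,0],[0,0,-0.015,0],[0,0,-0.01,0],[0.008,0,0,0]]

```text
time: 16.38
ee_pos: [0.4684, -0.0187, 0.0676]
tcp_rot: [-180.0, 0.2, 178.8]
wrist_force: [0.7, 0.5, -3.4]
opening: 0.0584
grasp_force: 108.1
```

>>> play_rows:
  steps:
    - [[0.0145,0,0,0],[0.0145,0.004,0,0],[0.0145,0.008,0,0],[0.0145,0.012,0,0],[0.0145,0.0151,0,0]]

```text
time: 16.8
ee_pos: [0.3932, 0.0218, 0.0643]
tcp_rot: [-180.0, -0.1, 178.8]
wrist_force: [0.4, 0.9, -4.1]
opening: 0.0584
grasp_force: 108.1
```

>>> play_rows:
  steps:
    - [[0,0.02,0,0],[0,0.02,0,0],[0,0.02,0,0],[0,0.02,0,0],[0,0.02,0,0]]

```text
time: 17.22
ee_pos: [0.3959, 0.1226, 0.0645]
tcp_rot: [-180.0, -0.0, 178.8]
wrist_force: [0.4, -0.6, -3.1]
opening: 0.0583
grasp_force: 108.1
```

>>> play_rows:
  steps:
    - [[0,0.02,0,0],[0,0.02,0,0],[0,0.02,0,0],[0,0.02,0,0],[0,0.02,0,0]]

```text
time: 17.63
ee_pos: [0.3979, 0.2225, 0.0644]
tcp_rot: [-180.0, -0.0, 178.8]
wrist_force: [1.0, 0.3, -4.1]
opening: 0.0589
grasp_force: 108.1
```

```bash
python3 - <<'E'
from h import *
o=bot.get_obs();print(o['time'],o['ee_pos'].round(4),o['tcp_rot'].round(2),o['opening'],o['wrist_force'].round(1),o['torque'].round(2))
for n in("top","scene","wrist"):
    c=bot.camera(n); cv2.imwrite(f"pics/{n}10.png",c["img"])
    h=cv2.cvtColor(c["img"],cv2.COLOR_BGR2HSV); gr=(h[...,0]>50)&(h[...,0]<85)&(h[...,1]>120)
    k,l,st,ce=cv2.connectedComponentsWithStats(gr.astype(np.uint8))
    for i in range(1,k):
        if st[i,4]>300:
            ys,xs=np.where(l==i); hull=cv2.convexHull(np.c_[xs,ys].astype(np.float32)); ap=cv2.approxPolyDP(hull,2,True).reshape(-1,2)
            print(n,st[i].tolist(),ap.astype(int).tolist(),onz(c,ap,.088)[:,:2].round(3).tolist())
E
```

```text
17.6333 [0.3979 0.2225 0.0644] [-1.7998e+02 -5.0000e-02  1.7885e+02] 0.058895863959797616 [ 1.   0.3 -4.1] [0.01 0.29 0.03]
top [226, 274, 37, 66, 1382] [[262, 339], [243, 326], [227, 301], [226, 276], [257, 276]] [[0.413, 0.192], [0.44, 0.224], [0.488, 0.25], [0.535, 0.248], [0.529, 0.191]]
scene [293, 161, 53, 53, 1555] [[344, 202], [326, 213], [293, 183], [293, 171], [311, 161], [345, 190]] [[0.552, 0.227], [0.55, 0.175], [0.43, 0.18], [0.399, 0.205], [0.402, 0.259], [0.527, 0.254]]
wrist [225, 365, 178, 50, 6934] [[399, 397], [392, 414], [235, 414], [227, 394], [225, 366], [394, 365], [402, 366]] [[0.426, 0.254], [0.433, 0.252], [0.432, 0.193], [0.423, 0.191], [0.411, 0.191], [0.412, 0.251], [0.412, 0.254]]
```

>>> play_rows:
  steps:
    - [[0,-0.001,0.01,0],[0,0,0.014,0],[0,0,0.013,0],[0,0,0.007,0],[0,0,0.003,0]]

```text
time: 18.2
ee_pos: [0.3978, 0.2195, 0.016]
tcp_rot: [-179.9, -0.1, 178.8]
wrist_force: [-0.9, 0.5, -3.8]
opening: 0.0585
grasp_force: 108.9
```

>>> play_rows:
  steps:
    - [[-0.008,0,0,0],[-0.01,0,0,0],[-0.01,0,0,0],[-0.01,0,0,0],[-0.01,0,0,0]]

```text
time: 18.62
ee_pos: [0.4485, 0.2199, 0.0183]
tcp_rot: [180.0, 0.1, 178.8]
wrist_force: [-0.4, -0.1, -3.1]
opening: 0.0586
grasp_force: 108.9
```

>>> play_rows:
  steps:
    - [[-0.009,0,0,0],[-0.009,0,0,0],[-0.009,0,0,0],[-0.009,0,0,0],[-0.009,0,0,0]]

```text
time: 19.03
ee_pos: [0.4926, 0.2189, 0.0177]
tcp_rot: [-180.0, -0.0, 178.8]
wrist_force: [0.3, 0.5, -3.4]
opening: 0.059
grasp_force: 108.9
```

>>> play_rows:
  steps:
    - [[-0.009,0,0,0],[-0.009,0,0,0],[-0.009,0,0,0],[-0.007,0,0,0],[-0.005,0,0,0]]

```text
time: 19.45
ee_pos: [0.5317, 0.2181, 0.0177]
tcp_rot: [-180.0, 0.0, 178.8]
wrist_force: [-0.2, -0.3, -4.6]
opening: 0.0586
grasp_force: 108.9
```

>>> play_rows:
  steps:
    - [[-0.004,0,0,0],[-0.003,0,0,0],[0,0,0.002,0],[0,0,0.002,0],[0,0,0.001,0]]

```text
time: 19.87
ee_pos: [0.5374, 0.218, 0.0125]
tcp_rot: [-180.0, -0.0, 178.9]
wrist_force: [-1.8, -0.2, 6.6]
opening: 0.0585
grasp_force: 109.8
```

>>> play_rows:
  steps:
    - [[-0.002,0,-0.0005,0],[-0.002,0,0,0],[-0.002,0,0,0],[-0.002,0,0,0],[-0.001,0,0,0]]

```text
time: 20.28
ee_pos: [0.5471, 0.2178, 0.0132]
tcp_rot: [180.0, 0.0, 178.8]
wrist_force: [-4.4, 1.7, -3.7]
opening: 0.0587
grasp_force: 109.1
```

>>> play_rows:
  steps:
    - [[-0.001,0,0,0],[-0.001,0,0,0],[0,0,0,0],[0,0,0,0],[0,0,0,0]]

```text
time: 20.7
ee_pos: [0.547, 0.2178, 0.0129]
tcp_rot: [-180.0, -0.2, 178.9]
wrist_force: [-10.0, 0.1, -0.5]
opening: 0.0585
grasp_force: 109.5
```

>>> play_rows:
  steps:
    - [[-0.001,0,0.0005,0],[-0.001,0,0.0005,0],[0,0,0,0],[0,0,0,0],[0,0,0,0]]

```text
time: 21.12
ee_pos: [0.547, 0.2179, 0.0125]
tcp_rot: [-180.0, -0.4, 178.9]
wrist_force: [-24.8, 0.7, 10.2]
opening: 0.0586
grasp_force: 110.6
```

>>> play_rows:
  steps:
    - [[0.001,0,-0.0005,0],[0.001,0,0,0],[0,0,0,0],[0,0,0,0],[0,0,0,0]]

```text
time: 21.53
ee_pos: [0.547, 0.2178, 0.0126]
tcp_rot: [-180.0, -0.2, 178.9]
wrist_force: [-11.4, 0.0, 0.8]
opening: 0.0587
grasp_force: 109.4
```

>>> play_rows:
  steps:
    - [[0,0,0,0],[0,0,0,0],[0,0,0,0],[0,0,0,0],[0,0,0,0]]
  gripper: 0.0854

```text
time: 21.95
ee_pos: [0.5492, 0.2179, 0.0131]
tcp_rot: [180.0, 0.0, 178.8]
wrist_force: [-0.5, 0.1, 0.1]
opening: 0.0853
grasp_force: 0.0
```

>>> play_rows:
  steps:
    - [[0.001,0,-0.01,0],[0,0,-0.02,0],[0,0,-0.03,0],[0,0,-0.04,0],[0,0,-0.04,0]]

```text
time: 22.37
ee_pos: [0.5471, 0.2175, 0.1546]
tcp_rot: [-180.0, -0.0, 178.8]
wrist_force: [0.8, 1.4, 0.3]
opening: 0.0856
grasp_force: 0.0
```

>>> play_rows:
  steps:
    - [[0.03,0,0,0],[0.03,0,0,0],[0.03,0,0,0],[0.03,0,0,0],[0.03,0,0,0]]

```text
time: 22.78
ee_pos: [0.3965, 0.2207, 0.1536]
tcp_rot: [180.0, 0.0, 178.8]
wrist_force: [0.0, 0.6, 0.1]
opening: 0.0852
grasp_force: 0.0
```

```bash
python3 - <<'E'
from h import *
o=bot.get_obs();print(o['time'],o['ee_pos'].round(4))
c=bot.camera("top"); cv2.imwrite("pics/t11.png",c["img"])
h=cv2.cvtColor(c["img"],cv2.COLOR_BGR2HSV); I=np.s_[180:320,200:300]
red=((h[...,0]<6)|(h[...,0]>174))&(h[...,1]>180)&(h[...,2]>80); gr=(h[...,0]>45)&(h[...,0]<90)&(h[...,1]>80)
for n,m in(("red",red),("gr",gr)):
    m=m.copy().astype(np.uint8); k=np.zeros_like(m);k[I]=m[I]
    ys,xs=np.where(k); r=cv2.boxPoints(cv2.minAreaRect(np.c_[xs,ys].astype(np.float32))); print(n,len(xs),r.tolist(),onz(c,r,.047)[:,:2].round(4).tolist())
b=lambda x,y,z:[.568+.9998*x+.0195*y,.2184-.0195*x+y,z]
print(proj(c,[b(-.034,.03,.047),b(-.034,-.03,.047),b(.116,.03,.047),b(.116,-.03,.047)]).round(1).tolist())
E
```

```text
22.7833 [0.3965 0.2207 0.1536]
red 289 [[229.85247802734375, 269.3770751953125], [259.6065673828125, 266.67218017578125], [260.4836120605469, 276.3197021484375], [230.72952270507812, 279.02459716796875]] [[0.5535, 0.2471], [0.5525, 0.1886], [0.5334, 0.1886], [0.5344, 0.2468]]
gr 261 [[229.75225830078125, 259.283203125], [260.5487365722656, 257.2301025390625], [261.1327819824219, 265.99114990234375], [230.3363037109375, 268.04425048828125]] [[0.5735, 0.2458], [0.5709, 0.1851], [0.5535, 0.1855], [0.556, 0.2459]]
[[229.6, 279.1], [260.2, 276.3], [225.7, 205.3], [255.2, 202.5]]
```

```bash
python3 -c "
from workcell import bot
print(bot.job_done())"
```

```text
the job is handed in; nothing more can be done
None
```

I freed the bar, set it flat on the board and let go, then slid it plain end first fully home in the bay. The red band shows at the mouth, the fingers are clear, and I handed the job in at about 23 s. I never moved near the yellow cheese, jar or tub but took no final check of them, and the hand-in returned no verdict.

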